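Pack out the coupon clamp with spacers and hold it shut

TASK

The coupon in the bench clamp is too thin for the short stroke of the sprung jaw: stand spacer blocks from the tray in the gap between jaw and coupon, one after another, centred, fin up and square to the jaw, until pushing the jaw clamps the stack before it runs into its own stop. Finish while still pushing the jaw firmly, holding spacers and coupon tight against the end stop. Leave spare spacers standing in their places in the tray, keep the coupon upright in its place, and leave the other things on the bench alone.

Things in the scene. Friction and masses are not known exactly. Their poses are not given: they have to be found in the camera images.
- clamp: the bench clamp, fixed: dark steel bed 210 (x) x 70 (y) x 12 (z) mm lying on the bench; origin at the centre of its underside, the flat bed surface at z = 12 mm. Its x axis is the clamping direction: jaw on the -x side, then the gap, the coupon, the end stop on the +x side; all centred on y = 0
- jaw (a joint): travel of the sprung jaw, m: 0 fully open (clamping face at x = -40 mm in the clamp's frame), growing as the jaw is pushed along the clamp's +x; it hits its own hard stop at 0.028. A return spring (about 1.2 N at 0, 2.9 N at the stop) opens it again when let go
- jaw_face (a point): centre of the clamping face of the jaw, aluminium: block 26 mm wide (y), 40 mm tall, 35 mm long, with an upright push plate behind it, 10 mm thick (x), 44 mm wide (y), its top 83 mm above the bed. The point is 20 mm above the bed; the jaw lies from there to 45 mm behind it (-x); axes parallel to the clamp's
- jaw_push (a point): middle of the bare outer (-x) face of the jaw's push plate, 66 mm above the bed; push here along the clamp's +x. The plate reaches 17 mm above this point and 22 mm to each side
- backstop: fixed dark steel end stop 24 (x) x 50 (y) x 50 (z) mm standing on the bed; origin at the centre of its underside; its place along the clamp differs from job to job; axes parallel to the clamp's
- coupon_mid (a point): centre of the steel test coupon, 14 (x) x 26 (y) x 40 (z) mm, standing on the bed against the end stop, axes as the clamp's. The gap between its face and the open jaw is 50 to 84 mm
- tray: low black tray 190 x 190 mm, rim 14 mm high, floor 4 mm thick, fixed; origin at the centre of its underside
- mount: bystander: black specimen mount, cylinder 32 mm across, 22 mm high; origin under its centre
- loupe: bystander: black loupe, 38 mm across, 40 mm high; origin under its centre
- driver: bystander: screwdriver lying on the bench
- spacer_a_mid (a point): centre of a plain aluminium spacer, one of four alike standing in the tray, z up: block 20 (x, fills the gap) x 26 (y) x 40 (z) mm with, centred on top, a grip fin 10 (x) x 34 (y) x 25 (z) mm; 65 mm tall in all, about 0.1 kg. The point is 32.5 mm above its foot; the fin spans 7.5 to 32.5 mm above it. Gripping the fin by its ends (along y) stays clear of neighbours
- spacer_b_mid (a point): centre of a plain aluminium spacer, one of four alike standing in the tray, z up: block 20 (x, fills the gap) x 26 (y) x 40 (z) mm with, centred on top, a grip fin 10 (x) x 34 (y) x 25 (z) mm; 65 mm tall in all, about 0.1 kg. The point is 32.5 mm above its foot; the fin spans 7.5 to 32.5 mm above it. Gripping the fin by its ends (along y) stays clear of neighbours
- spacer_c_mid (a point): centre of a plain aluminium spacer, one of four alike standing in the tray, z up: block 20 (x, fills the gap) x 26 (y) x 40 (z) mm with, centred on top, a grip fin 10 (x) x 34 (y) x 25 (z) mm; 65 mm tall in all, about 0.1 kg. The point is 32.5 mm above its foot; the fin spans 7.5 to 32.5 mm above it. Gripping the fin by its ends (along y) stays clear of neighbours
- spacer_d_mid (a point): centre of a plain aluminium spacer, one of four alike standing in the tray, z up: block 20 (x, fills the gap) x 26 (y) x 40 (z) mm with, centred on top, a grip fin 10 (x) x 34 (y) x 25 (z) mm; 65 mm tall in all, about 0.1 kg. The point is 32.5 mm above its foot; the fin spans 7.5 to 32.5 mm above it. Gripping the fin by its ends (along y) stays clear of neighbours
Mind the look-alikes: they are no part of the job. What is shaped like the part that bears spacer_c_mid but purple is not meant.

How it is judged:
By the outcome, as a careful person would: the job done as asked, in the order asked, and still so for the second after the job is handed in, while the arm keeps its last pose, push and grip.
It also fails if it takes over 72 s, if anything falls off the work surface, if the arm or the gripper's body presses on something with over 40 N, if the wrist force passes 120 N, or if a joint passes its speed limit or range.

ROBOT

A 7-joint arm with a two-finger parallel gripper is mounted at the origin on the work surface. World frame = base frame: x ahead of the robot, y to its left, z up, the work surface at z = 0. Lengths are in m, angles in rad, forces in N, time in s.
With the tool pointing down it reaches from about 0.4 to 0.9 m from the base axis. Payload 5.5 kg.
Tool frame: the origin (TCP) lies at the very end of the fingers, on their centre line; the grasp point (between the pads) lies 19 mm behind it; z points along the fingers, y is the direction in which the jaws open and shut (so a half turn about z gives the same grasp; the last joint's range is limited). The gripper opens to 92 mm and grips with 3 to 60 N. Pads are 19 mm wide; open, the fingers measure 130 mm over their backs; the gripper's body (75 mm by 190 mm) begins 47 mm behind the grasp point.
Start: joints at [-1.025, 0.501, -0.427, 1.55, 0.221, 1.138, -0.21], TCP at [0.181, 0.624, 0.227] pointing down, gripper open.
Joint ranges: [-2.88, 2.88], [-0.31, 2.03], [-1.54, 1.56], [0.2, 2.42], [-1.41, 4.55], [0.19, 2.02], [-2.57, 2.57]. Speed limits (rad/s): [2.57, 2.57, 3.14, 3.14, 3.14, 3.14, 3.14].

INTERFACE

Orientations are given as a 3x3 rotation matrix whose columns are the frame's x, y, z axes.
In Python, from plant import ctrl gives the robot as it stands. The module is installed in compiled form; this text tells all that it offers.
- The arm moves only by the shell command python3 -m handwheel 'ROWS'. ROWS is JSON, a list of rows, each a list of 3 entries, a list of its own where there are three numbers: the shift along the tool's x, y, z in mm, then the turn about the tool's z in rad, then the opening, from -1 (shut) to 1 (fully open). A call has 1 to 12 rows; each row shifts and turns the commanded pose from where the row before left it, along the tool's axes as they then stand; what a row does not reach is not made up. A row lasts 1/10 s, in which the tool goes at most 50 mm and 8.59 degrees, less where a joint would pass 70% of its speed; a pose out of reach is approached as far as the arm can. A call with a gripper value outside its range is refused whole. The fingers move at their own pace and stop on an object; the grip force is fixed at half the most. Time passes only in rows, so rows that do not move let the fingers close. It gives the time, the measured TCP pose, the force and the opening at its end, in the units of the state.
- ctrl.sense(): the state, without advancing time (a new reading comes with each control period).
- ctrl.get_image(name): name is "scene" or "top" or "wrist"; returns (picture, depth): 480x640x3 uint8, red, green, blue; 480x640 float32, m along the optical axis (not along the pixel's ray), 0 where there is no reading.
- ctrl.camera_info(name): a dict with "intrinsics" (3x3 intrinsics, pixels), "world_to_cam" (4x4, takes a point from world to camera coordinates). Camera axes: x right, y down, z forward; pixel columns grow to the right and rows downward; lengths in m; the calibration is good to about 2 mm. A picture is of the moment at which its call begins: read the wrist's pose just before it. camera_info takes no time and is no camera call; for the wrist camera it gives the pose at the moment of the call.
- ctrl.finish_job(): hands the job in, once; it reports no verdict.
The state is a dict: "time": time; "joint_pos": joint angles; "joint_velocities": joint speeds; "tau": joint torques, N m; "eef_pos": TCP position; "eef_rot": TCP orientation; "ft_force": force on the tool from outside, world axes, zero at the start; "moment": the same for the moment, N m; "finger_gap": opening from 0.0 (shut) to 1.0 (fully open).
Only numpy, scipy, OpenCV 4.12 (cv2) and the standard library are available. Lean on these libraries where they do the work, as an engineer would, in place of code of your own. Each camera call takes 0.05 s, during which the arm holds its last target. There are 200 camera calls.

## Working session

There is one attempt and no reset: what is moved stays moved. The work goes in short steps, Python scripts to look and compute and a shell command to move; the robot and the scene stay as the last step left them, time stands still between calls to the robot, and variables do not carry over. Pictures are saved under pics/ and viewed, about 8 in all and at most 12, crops included, and the job is handed in when it is done.

```bash
mkdir -p pics; python3 - <<'E'
from plant import ctrl
import cv2,numpy as np
s=ctrl.sense();print(s['time'],s['eef_pos'],np.round(s['eef_rot'],3),s['finger_gap'],s['ft_force'])
for n in("scene","top"):
    im,d=ctrl.get_image(n);cv2.imwrite(f'pics/{n}0.png',im[:,:,::-1]);np.save(f'{n}0.npy',d)
    i=ctrl.camera_info(n);print(n,np.round(i['intrinsics'],1).tolist(),np.round(i['world_to_cam'],4).tolist())
E
```

```text
0.0 [0.18122846 0.62347785 0.22564856] [[-0.96   0.279 -0.001]
 [ 0.279  0.96  -0.002]
 [ 0.    -0.002 -1.   ]] 0.9973694805809945 [-0.06397371  1.00646643 -0.27319775]
scene [[497.8, 0.0, 318.4], [0.0, 497.8, 240.8], [0.0, 0.0, 1.0]] [[0.031, 0.9995, -0.0045, -0.0784], [0.6731, -0.0242, -0.7391, -0.3701], [-0.7389, 0.0199, -0.6735, 1.2666], [0.0, 0.0, 0.0, 1.0]]
top [[532.3, 0.0, 324.9], [0.0, 532.3, 235.2], [0.0, 0.0, 1.0]] [[-0.0116, -0.9999, 0.0047, 0.0623], [-0.9975, 0.0112, -0.0699, 0.6237], [0.0699, -0.0055, -0.9975, 0.8604], [0.0, 0.0, 0.0, 1.0]]
```

View pics/top0.png

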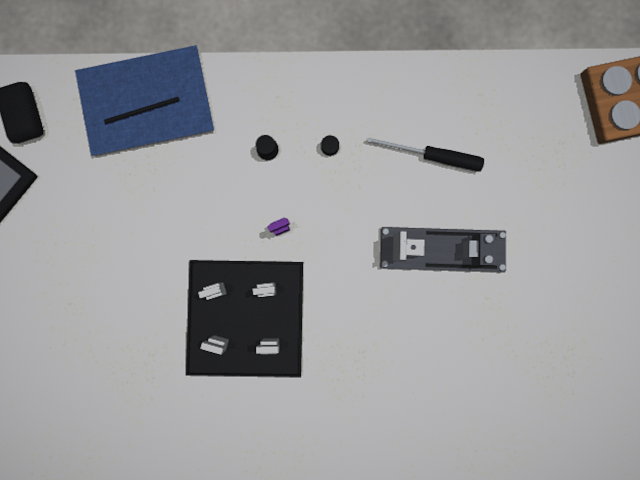

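View pics/scene0.png

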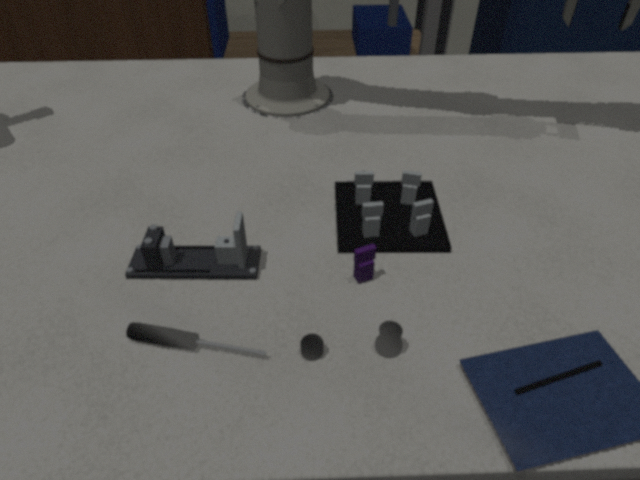

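The top view shows the tray with four grey spacers at (212,291), (264,290), (215,345) and (267,347). The purple look-alike stands outside the tray at (279,227). The clamp has its jaw at (405,246), the coupon at (473,249) and the end stop at (485,250). The clamping direction is image right, about world -y. The four grey spacers are all alike, so any will do; the purple one is excluded.

```bash
cat > h.py <<'E'
import numpy as np,cv2
from plant import ctrl
def cloud(d,i):
    K=i['intrinsics'];T=np.linalg.inv(i['world_to_cam'])
    v,u=np.mgrid[:480,:640]
    p=np.stack([(u-K[0][2])/K[0][0]*d,(v-K[1][2])/K[1][1]*d,d],-1)
    return p@T[:3,:3].T+T[:3,3]
def rects(P,ok,zlo,zhi,amin=20):
    m=(ok&(P[...,2]>zlo)&(P[...,2]<zhi)).astype(np.uint8)
    n,l,st,c=cv2.connectedComponentsWithStats(m)
    out=[]
    for k in range(1,n):
        if st[k,4]<amin: continue
        q=P[l==k]
        (cx,cy),(w,h),a=cv2.minAreaRect((q[:,:2]*1000).astype(np.float32))
        if w<h: w,h,a=h,w,a+90
        print('px',np.round(c[k]).astype(int),'n',st[k,4],'ctr mm',round(cx,1),round(cy,1),'size',round(w,1),round(h,1),'ang(long)',round((a+90)%180-90,1),'z',np.round(1000*np.median(q[:,2]),1))
E
python3 - <<'E'
from h import *
d=np.load('top0.npy');P=cloud(d,ctrl.camera_info('top'));ok=d>0
print('table z',np.median(P[...,2]))
for lo,hi in((.084,.11),(.056,.08),(.045,.057)):
    print(lo,hi);rects(P,ok,lo,hi,15)
im=cv2.imread('pics/top0.png')
a=cv2.resize(im[220:280,370:515],None,fx=5.5,fy=5.5)[:,:800];b=cv2.resize(im[255:380,180:310],None,fx=2.1,fy=2.1)
o=np.zeros((600,800,3),np.uint8);o[:a.shape[0],:a.shape[1]]=a;o[335:335+b.shape[0],:b.shape[1]]=b[:265]
cv2.imwrite('pics/crop1.png',o)
E
```

```text
table z 0.0001406329938963835
0.084 0.11
px [402 245] n 206 ctr mm 603.2 -61.5 size 42.9 9.6 ang(long) -2.0 z 94.7
0.056 0.08
px [278 225] n 148 ctr mm 639.2 130.2 size 33.9 10.3 ang(long) -67.3 z 64.8
px [397 247] n 64 ctr mm 601.7 -57.3 size 43.1 6.7 ang(long) 6.6 z 68.4
px [486 249] n 501 ctr mm 596.6 -200.2 size 49.1 24.2 ang(long) -3.4 z 62.4
px [209 292] n 154 ctr mm 535.1 236.8 size 34.0 10.0 ang(long) -72.8 z 68.8
px [263 290] n 148 ctr mm 536.2 152.8 size 33.9 10.0 ang(long) -84.6 z 68.6
px [212 348] n 180 ctr mm 448.0 233.3 size 34.2 10.3 ang(long) 73.2 z 68.5
px [266 349] n 170 ctr mm 444.6 147.5 size 33.4 10.5 ang(long) -89.4 z 68.7
0.045 0.057
px [474 249] n 208 ctr mm 598.0 -181.8 size 48.6 15.9 ang(long) -2.4 z 52.0
px [414 247] n 296 ctr mm 601.7 -87.7 size 27.9 25.8 ang(long) 88.7 z 52.1
px [395 252] n 20 ctr mm 595.0 -56.9 size 27.6 0.9 ang(long) -1.1 z 50.1
px [216 344] n 43 ctr mm 454.2 231.1 size 34.2 8.0 ang(long) 67.9 z 49.4
px [267 344] n 39 ctr mm 451.4 146.9 size 31.9 5.1 ang(long) 88.2 z 48.0
```

View pics/crop1.png

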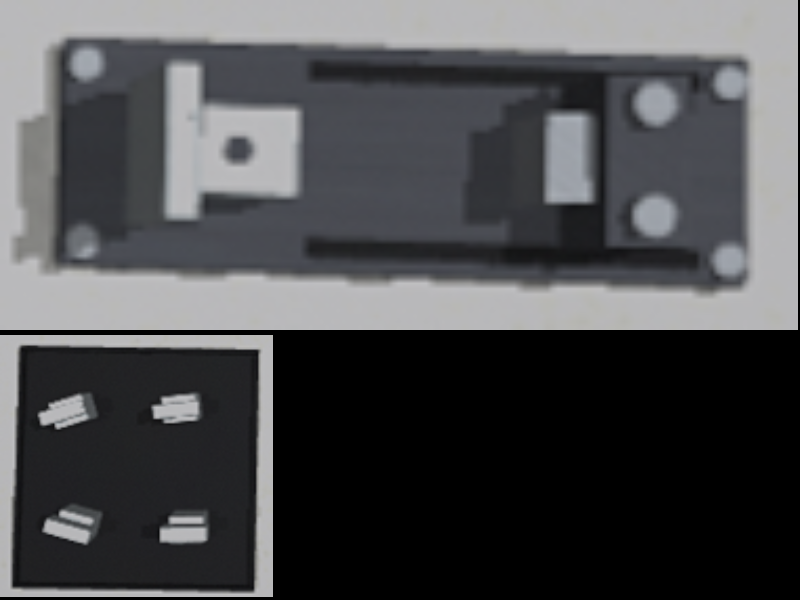

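The crop shows the four grey tray spacers, and the clamp with its jaw plate at about (183,140) crop px, the jaw front at 300, the coupon at 570 and the end stop from 605. Fin rectangles come out 34x10 mm with tops at 68.6 mm (69 expected), so the depth is good. The gap is about 73 mm, which means 3 spacers. One refinement of angles, then I move.

```bash
cat >> h.py <<'E'
def pca(P,ok,x,y,r,zlo,zhi):
    q=P[ok&(np.hypot(P[...,0]-x/1e3,P[...,1]-y/1e3)<r/1e3)&(P[...,2]>zlo)&(P[...,2]<zhi)]*1000
    q=q[:,:2];c=q.mean(0);w,V=np.linalg.eigh(np.cov((q-c).T));a=V[:,1];b=V[:,0]
    if a[1]<0:a=-a
    ea=(q-c)@a;eb=(q-c)@b
    return c+a*(ea.max()+ea.min())/2+b*(eb.max()+eb.min())/2,np.degrees(np.arctan2(a[1],a[0])),np.ptp(ea),np.ptp(eb)
E
python3 - <<'E'
from h import *
d=np.load('top0.npy');P=cloud(d,ctrl.camera_info('top'));ok=d>0
for n,a in dict(A=(535,237,25,.066,.073),B=(536,153,25,.066,.073),C=(448,233,25,.066,.073),D=(445,147,25,.066,.073),
  plate=(603,-61,40,.092,.1),stop=(597,-200,35,.06,.066),coupon=(598,-181,16,.0505,.0535),jawblk=(602,-88,25,.0505,.0535)).items():
    c,t,l,w=pca(P,ok,*a);print(n,np.round(c,1),round(t,1),round(l,1),round(w,1))
i=np.array(ctrl.camera_info('wrist')['world_to_cam']);T=np.linalg.inv(i);print(np.round(T,3),np.round(ctrl.camera_info('wrist')['intrinsics'],1).tolist())
# bed axis from pixels z~12mm
m=ok&(abs(P[...,2]-.012)<.002)&(P[...,1]<-.02)&(P[...,1]>-.26)&(P[...,0]>.54)&(P[...,0]<.66)
print(cv2.minAreaRect((P[m][:,:2]*1000).astype(np.float32)))
E
```

```text
A [535.  236.9] 108.1 33.8 10.0
B [536.1 152.8] 94.7 34.0 10.1
C [448.  233.3] 73.5 34.2 10.4
D [444.4 147.8] 91.6 33.1 10.4
plate [603.2 -61.6] 177.6 43.0 9.6
stop [ 596.3 -200.1] 178.0 49.1 24.3
coupon [ 598.3 -182.1] 177.8 24.4 14.8
jawblk [601.  -87.6] 74.4 32.2 28.6
[[ 0.279  0.916  0.289  0.102]
 [ 0.96  -0.265 -0.086  0.646]
 [-0.002  0.301 -0.954  0.383]
 [ 0.     0.     0.     1.   ]] [[426.3, 0.0, 329.7], [0.0, 426.3, 234.4], [0.0, 0.0, 1.0]]
((599.358154296875, -141.7354736328125), (209.9844207763672, 69.98336029052734), 87.60926055908203)
```

```bash
cat > go.py <<'E'
import sys,numpy as np
from plant import ctrl
# usage: go.py x y z(mm) yang(deg): remaining in tool axes (shift valid before the turn / after the turn)
x,y,z,a=map(float,sys.argv[1:5]);s=ctrl.sense();R=np.array(s['eef_rot']);p=np.array(s['eef_pos'])*1e3
cur=np.degrees(np.arctan2(R[1,1],R[0,1]));da=(a-cur+90)%180-90
t=np.radians(-da);Rz=np.array([[np.cos(t),-np.sin(t),0],[np.sin(t),np.cos(t),0],[0,0,1]])
D=np.array([x,y,z])-p
print('t',round(s['time'],2),'p',np.round(p,1),'yang',round(cur,2),'gap',round(s['finger_gap']*92,1),'F',np.round(s['ft_force'],1),'q7',round(s['joint_pos'][6],2))
print('turn',round(-np.radians(da),4),'shift now',np.round(R.T@D,1),'after turn',np.round((R@Rz).T@D,1))
E
python3 -m handwheel '[[[0,0,0],-0.12,0.25],[[0,0,0],-0.12,0.25],[[0,0,0],-0.125,0.25],[[-24,-38,0],0,0.25],[[-24,-38,0],0,0.25],[[-24,-38,0],0,0.25],[[-24,-38,0],0,0.25],[[-24,-38,0],0,0.25],[[-24,-38,0],0,0.25],[[-24,-38,0],0,0.25],[[-24,-38,0],0,0.25],[[-24,-38,0],0,0.25]]'; python3 go.py 536.1 152.8 39 94.7
```

```text
time: 1.3
eef_pos: [0.4254, 0.2993, 0.2266]
eef_rot: [[-0.997, -0.082, -0.0], [-0.082, 0.997, -0.0], [0.0, -0.0, -1.0]]
ft_force: [-0.4, -0.4, 0.5]
finger_gap: 0.622
t 1.3 p [425.4 299.3 226.6] yang 94.71 gap 57.3 F [-0.4 -0.4  0.5] q7 0.88
turn 0.0002 shift now [ -98.4 -155.   187.6] after turn [ -98.4 -155.   187.6]
```

```bash
python3 -m handwheel '[[[-20,-31,20],0,0.25],[[-20,-31,20],0,0.25],[[-20,-31,20],0,0.25],[[-20,-31,20],0,0.25],[[-18,-31,20],0,0.25],[[0,0,0],0,0.25],[[0,0,0],0,0.25]]'; python3 go.py 536.1 152.8 39 94.7
python3 - <<'E'
from h import *
im,d=ctrl.get_image('wrist');i=ctrl.camera_info('wrist');cv2.imwrite('pics/w1.png',im[:,:,::-1])
P=cloud(d,i);ok=d>0
rects(P,ok,.06,.075,300)
E
```

```text
time: 2.0
eef_pos: [0.5346, 0.1535, 0.1256]
eef_rot: [[-0.997, -0.08, -0.002], [-0.08, 0.997, -0.0], [0.002, -0.0, -1.0]]
ft_force: [0.3, 0.6, 0.1]
finger_gap: 0.621
t 2.0 p [534.6 153.5 125.6] yang 94.57 gap 57.2 F [0.3 0.6 0.1] q7 1.18
turn -0.0023 shift now [-1.6 -0.8 86.6] after turn [-1.6 -0.8 86.6]
px [331  83] n 1589 ctr mm 444.9 148.3 size 34.0 10.0 ang(long) -89.6 z 69.3
px [504 105] n 1728 ctr mm 447.8 233.5 size 34.4 10.3 ang(long) 73.9 z 69.3
px [327 260] n 1403 ctr mm 536.0 153.5 size 33.9 10.7 ang(long) -84.0 z 69.2
px [479 269] n 1503 ctr mm 534.7 237.8 size 34.5 11.1 ang(long) -72.9 z 69.1
px [278 410] n 1011 ctr mm 639.1 131.0 size 34.5 11.4 ang(long) -67.6 z 65.3
```

View pics/w1.png

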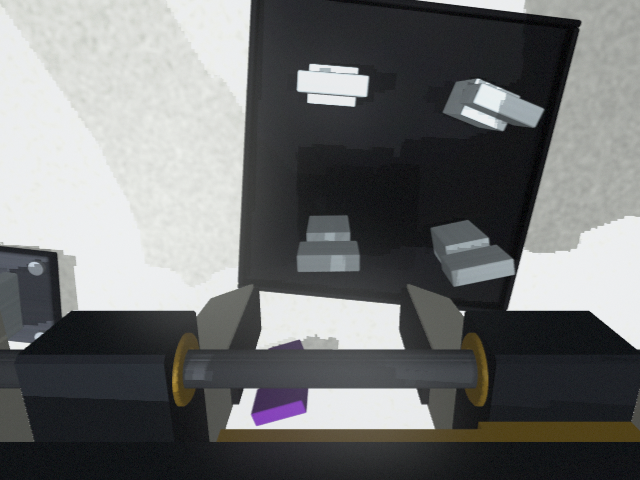

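The wrist view shows the chosen grey spacer at (327,260), between the fingers. Purple is at (280,385), beyond them. The wrist and top cameras agree within 1 mm, so I go down and grip.

```bash
python3 -m handwheel '[[[-1.5,-0.5,20],0,0.25],[[0,0,25],0,0.25],[[0,0,25],0,0.25],[[0,0,16.5],0,0.25],[[0,0,0],0,0.25],[[0,0,0],0,-1],[[0,0,0],0,-1],[[0,0,0],0,-1],[[0,0,0],0,-1],[[0,0,0],0,-1],[[0,0,0],0,-1]]'; python3 go.py 536.1 153 39 94.7
```

```text
time: 3.15
eef_pos: [0.5377, 0.1546, 0.0413]
eef_rot: [[-0.997, -0.082, 0.002], [-0.082, 0.997, 0.001], [-0.002, 0.0, -1.0]]
ft_force: [0.1, -0.2, 6.0]
finger_gap: 0.367
t 3.15 p [537.7 154.6  41.3] yang 94.7 gap 33.8 F [ 0.1 -0.2  6. ] q7 1.14
turn 0.0001 shift now [ 1.7 -1.5  2.3] after turn [ 1.7 -1.5  2.3]
```

```bash
python3 -m handwheel '[[[0,0,-20],0,-1],[[0,0,-40],0,-1],[[0,0,-45],0,-1],[[0,0,-25],0,-1],[[0,0,0],0,-1],[[0,0,0],0,-1]]'; python3 go.py 598.5 -161.6 165 177.6
python3 - <<'E'
from h import *
im,d=ctrl.get_image('scene');i=ctrl.camera_info('scene');s=ctrl.sense()
p=i['world_to_cam']@np.r_[s['eef_pos'],1];u=(i['intrinsics']@p[:3])/p[2];print(u)
x,y=int(u[0]),int(u[1]);c=im[y-80:y+80,x-100:x+100]
cv2.imwrite('pics/s1.png',cv2.resize(c,None,fx=3,fy=3)[:,:,::-1])
E
```

```text
time: 3.75
eef_pos: [0.5365, 0.154, 0.1702]
eef_rot: [[-0.997, -0.082, 0.0], [-0.082, 0.997, -0.0], [-0.0, -0.0, -1.0]]
ft_force: [0.2, 0.6, -0.7]
finger_gap: 0.37
t 3.75 p [536.5 154.  170.2] yang 94.69 gap 34.0 F [ 0.2  0.6 -0.7] q7 1.2
turn -1.447 shift now [ -36.  -319.6    5.3] after turn [312.7 -75.2   5.3]
[378.12026314 150.28258201   1.        ]
```

View pics/s1.png

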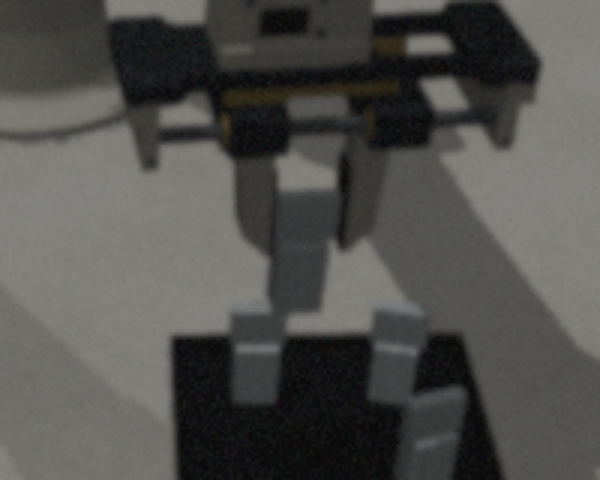

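The crop shows the spacer held straight by its fin between the fingers, above the tray, with the three others undisturbed. I turn by the other way round (+1.694 rad) to stay inside joint 7's range.

```bash
python3 -m handwheel '[[[0,0,0],0.142,-1],[[0,0,0],0.142,-1],[[0,0,0],0.142,-1],[[0,0,0],0.142,-1],[[0,0,0],0.142,-1],[[0,0,0],0.142,-1],[[0,0,0],0.142,-1],[[0,0,0],0.142,-1],[[0,0,0],0.142,-1],[[0,0,0],0.142,-1],[[0,0,0],0.142,-1],[[0,0,0],0.132,-1]]'; python3 go.py 598.5 -161.6 165 177.6
```

```text
time: 5.0
eef_pos: [0.535, 0.1537, 0.1677]
eef_rot: [[0.047, 0.999, -0.004], [0.999, -0.047, -0.002], [-0.002, -0.004, -1.0]]
ft_force: [-0.1, 0.4, -0.7]
finger_gap: 0.37
t 5.0 p [535.  153.7 167.7] yang -2.68 gap 34.1 F [-0.1  0.4 -0.7] q7 -0.36
turn -0.0048 shift now [-311.9   78.2    3. ] after turn [-312.3   76.7    3. ]
```

```bash
python3 -m handwheel '[[[0,0,0],-0.003,-1],[[-20,5,0],0,-1],[[-40,10,0],0,-1],[[-40,10,0],0,-1],[[-40,10,0],0,-1],[[-40,10,0],0,-1],[[-40,10,0],0,-1],[[-40,10,0],0,-1],[[-32,7,0],0,-1],[[-20,5,0],0,-1],[[0,0,0],0,-1],[[0,0,0],0,-1]]'; python3 go.py 598.5 -161.6 50 177.6
python3 - <<'E'
from h import *
im,d=ctrl.get_image('wrist');i=ctrl.camera_info('wrist');cv2.imwrite('pics/w2.png',im[:,:,::-1])
P=cloud(d,i);ok=d>0
rects(P,ok,.059,.066,300);rects(P,ok,.049,.056,300);rects(P,ok,.128,.2,300)
E
```

```text
time: 6.2
eef_pos: [0.6008, -0.1603, 0.1687]
eef_rot: [[0.037, 0.999, -0.003], [0.999, -0.037, 0.001], [0.001, -0.003, -1.0]]
ft_force: [-0.0, 0.1, -0.3]
finger_gap: 0.365
t 6.2 p [ 600.8 -160.3  168.7] yang -2.1 gap 33.5 F [-0.   0.1 -0.3] q7 0.24
turn 0.0052 shift now [ -1.5  -1.9 118.7] after turn [ -1.5  -1.9 118.7]
px [328 111] n 2453 ctr mm 605.4 -84.5 size 34.8 32.9 ang(long) 88.0 z 52.1
px [329 307] n 10355 ctr mm 600.7 -154.3 size 67.9 13.9 ang(long) -1.7 z 184.2
```

View pics/w2.png

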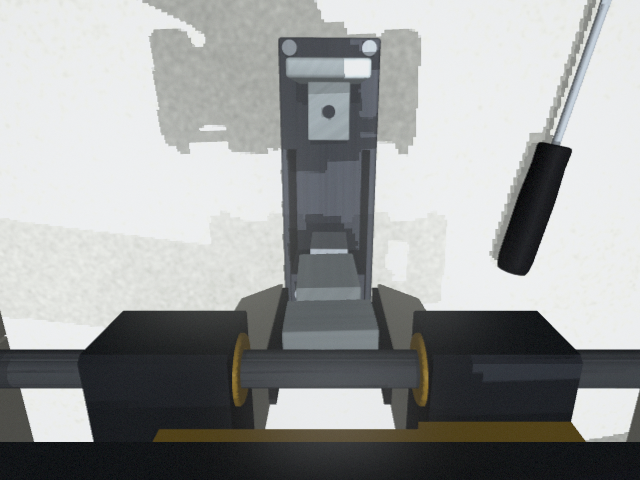

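The wrist view shows the clamp square ahead, with the jaw at (328,110), the coupon top just visible at (328,250) and the held spacer at (330,290). I measure the held spacer's offset in the hand from this camera.

```bash
python3 - <<'E'
from h import *
im,d=ctrl.get_image('wrist');i=ctrl.camera_info('wrist');s=ctrl.sense();R=np.array(s['eef_rot']);t=np.array(s['eef_pos'])
P=cloud(d,i)
T=((P-t)@R)*1000
for v in range(240,350,6): print(v,np.round(T[v,329],1),np.round(1000*P[v,329],1))
for v in (265,285,320,335):
    row=T[v];m=np.abs(row[:,2])<60; u=np.where((d[v]>0)&(abs(row[:,2]-row[329,2])<2)&(abs(row[:,1])<25))[0];print(v,u.min(),u.max(),np.round(row[u.min()],1),np.round(row[u.max()],1))
E
```

```text
240 [-17.2  -1.  140.8] [ 599.4 -175.3   28.4]
246 [-16.9  -1.  126.4] [ 599.5 -175.    42.8]
252 [-18.1  -1.  117.4] [ 599.5 -176.2   51.8]
258 [10.6 -0.8 29.9] [ 600.8 -147.7  139.4]
264 [10.3 -0.8 22.9] [ 600.8 -148.   146.3]
270 [10.3 -0.8 15.9] [ 600.8 -148.1  153.3]
276 [10.7 -0.8  8.2] [ 600.8 -147.6  161. ]
282 [10.6 -0.8  2.3] [ 600.8 -147.7  167. ]
288 [10.6 -0.8 -3.6] [ 600.9 -147.7  172.8]
294 [ 7.7 -0.8 -2.9] [ 600.8 -150.6  172.2]
300 [ 5.4 -0.8 -3.7] [ 600.7 -152.9  172.9]
306 [ 5.7 -0.8 -9.5] [ 600.7 -152.6  178.7]
312 [  5.8  -0.8 -14.5] [ 600.7 -152.5  183.7]
318 [  5.4  -0.8 -18.3] [ 600.7 -153.   187.6]
324 [  6.   -0.7 -23.7] [ 600.8 -152.4  192.9]
330 [  5.4  -0.7 -26.8] [ 600.8 -153.   196.1]
336 [  4.   -0.7 -28.5] [ 600.7 -154.3  197.7]
342 [  0.8  -0.7 -27.1] [ 600.6 -157.5  196.3]
348 [ -1.1  -0.7 -27.9] [ 600.5 -159.4  197.1]
265 298 354 [ 10.1 -14.9  22.3] [10.4 10.5 21.6]
285 276 383 [ 10.5 -22.1  -0.6] [10.5 20.9 -0.5]
320 283 377 [  4.9 -17.5 -19. ] [  6.1  16.5 -21.1]
335 281 379 [  3.5 -17.4 -27. ] [  4.4  16.5 -28.4]
```

```bash
python3 - <<'E'
from h import *
im,d=ctrl.get_image('wrist');i=ctrl.camera_info('wrist');P=cloud(d,i)*1000
def ed(v,zlo,zhi):
    u=np.where((P[v,:,2]>zlo)&(P[v,:,2]<zhi)&(abs(P[v,:,0]-600)<45)&(d[v]>0))[0]
    if len(u)>5: print(v,u.min(),u.max(),np.round(P[v,u.min()],1),np.round(P[v,u.max()],1),'mid x',round((P[v,u.min(),0]+P[v,u.max(),0])/2,2))
print('jaw blk');[ed(v,48,56) for v in (90,100,110,120,130)]
print('bed');[ed(v,9,15) for v in (160,180,200,220)]
print('coupon');[ed(v,25,56) for v in (238,243,248,252)]
m=(d>0)&(abs(P[...,2]-12)<2.5)&(abs(P[...,0]-600)<42)&(P[...,1]>-170)&(P[...,1]<-103)
q=P[m];print(cv2.minAreaRect(q[:,:2].astype(np.float32)))
E
```

```text
jaw blk
90 307 348 [589.8 -70.4  50. ] [615.1 -71.3  50.3] mid x 602.44
100 307 348 [589.7 -76.3  52.6] [614.9 -77.2  51.3] mid x 602.28
110 307 348 [589.3 -82.2  51.4] [614.8 -83.1  50.5] mid x 602.05
120 307 348 [589.  -88.2  51.4] [614.7 -89.1  51.1] mid x 601.83
130 307 347 [588.7 -94.3  51. ] [613.9 -95.1  52.3] mid x 601.26
bed
160 281 374 [ 566.2 -117.7   11.2] [ 634.7 -120.    11.5] mid x 600.48
180 281 374 [ 565.2 -132.6   10.9] [ 634.8 -135.1   10. ] mid x 600.0
200 282 373 [ 564.9 -147.8   11. ] [ 634.  -150.3   10.6] mid x 599.44
220 282 372 [ 563.9 -163.4   11.5] [ 633.1 -165.8   11.4] mid x 598.49
coupon
243 310 345 [ 586.  -174.7   35.7] [ 611.3 -176.5   32.8] mid x 598.68
248 309 345 [ 585.7 -175.4   44.4] [ 611.  -176.1   44.9] mid x 598.31
252 309 346 [ 586.  -175.9   51.5] [ 611.4 -176.9   51. ] mid x 598.71
((599.5399169921875, -136.47235107421875), (67.60452270507812, 71.6090316772461), 89.27039337158203)
```

```bash
python3 -m handwheel '[[[-2,-1.5,10],0,-1],[[0,0,30],0,-1],[[0,0,30],0,-1],[[0,0,25],0,-1],[[0,0,10],0,-1],[[0,0,0],0,-1],[[0,0,0],0,-1]]'; python3 go.py 599.3 -162.3 49 177.6
```

```text
time: 7.05
eef_pos: [0.6008, -0.1622, 0.0659]
eef_rot: [[0.037, 0.999, 0.001], [0.999, -0.037, -0.0], [-0.0, 0.001, -1.0]]
ft_force: [0.2, -0.5, -1.2]
finger_gap: 0.369
t 7.05 p [ 600.8 -162.2   65.9] yang -2.14 gap 33.9 F [ 0.2 -0.5 -1.2] q7 0.26
turn 0.0045 shift now [-0.1 -1.5 16.9] after turn [-0.1 -1.5 16.9]
```

```bash
python3 -m handwheel '[[[0,-1,6],0.003,-1],[[0,0,5],0,-1],[[0,0,0],0,-1],[[0,0,0],0,-1]]'; cat >> h.py <<'E'
def look():
    im,d=ctrl.get_image('wrist');i=ctrl.camera_info('wrist');s=ctrl.sense();P=cloud(d,i)*1000
    R=np.array(s['eef_rot']);T=(P-np.array(s['eef_pos'])*1e3)@R
    print('p',np.round(np.array(s['eef_pos'])*1e3,1))
    def reg(n,m):
        if m.sum()>30:
            q=P[m];v=[np.percentile(q[:,k],[1,99]) for k in(0,1)];print(n,m.sum(),'x',np.round(v[0],1),'mid',round(v[0].mean(),2),'y',np.round(v[1],1))
    w=(d>0)&(abs(T[...,1])<23)
    reg('held block front',w&(T[...,0]>8.5)&(T[...,0]<12.5)&(T[...,2]>6)&(T[...,2]<34)&(abs(T[...,1])<14.5))
    reg('fin',w&(T[...,0]>2)&(T[...,0]<8)&(T[...,2]<-8)&(T[...,2]>-24)&(abs(T[...,1])<17.2))
    reg('jawblk',(d>0)&(abs(P[...,2]-52)<3)&(abs(P[...,0]-600)<30)&(P[...,1]>-98)&(P[...,1]<-70))
    reg('bed',(d>0)&(abs(P[...,2]-12)<2.5)&(abs(P[...,0]-600)<45)&(P[...,1]>-145)&(P[...,1]<-130))
    return im,d,P,T
E
python3 - <<'E'
from h import *
im,d,P,T=look()
for v in range(150,340,12): print(v,np.round(T[v,329],1),np.round(P[v,329],1))
for v in (270,285,300,320):
    m=(d[v]>0)&(abs(T[v,:,0]-T[v,329,0])<2);u=np.where(m)[0];print(v,u.min(),u.max(),T[v,u.min()].round(1),T[v,u.max()].round(1))
E
```

```text
time: 7.45
eef_pos: [0.5992, -0.1623, 0.0544]
eef_rot: [[0.041, 0.999, 0.0], [0.999, -0.041, 0.0], [0.0, 0.0, -1.0]]
ft_force: [0.5, 0.3, -2.0]
finger_gap: 0.367
p [ 599.3 -162.4   54.4]
held block front 1325 x [585.6 610.4] mid 597.98 y [-152.6 -151.2]
fin 1897 x [582.7 616. ] mid 599.35 y [-157.9 -155.8]
jawblk 5782 x [589.1 614.7] mid 601.9 y [-97.7 -70.2]
bed 4172 x [565.5 633.6] mid 599.56 y [-144.9 -130.2]
150 [63.8 -0.8  1.9] [601.2 -98.6  52.6]
162 [53.7 -0.8 43.1] [ 600.7 -108.7   11.3]
174 [48.1 -0.8 42.7] [ 600.5 -114.3   11.7]
186 [42.3 -0.8 43.2] [ 600.2 -120.1   11.2]
198 [36.5 -0.8 43. ] [ 600.  -125.9   11.5]
210 [30.5 -0.8 42.9] [ 599.7 -131.8   11.5]
222 [24.6 -0.8 42.5] [ 599.5 -137.8   11.9]
234 [18.5 -0.8 42.6] [ 599.2 -143.9   11.8]
246 [12.4 -0.8 42.1] [ 599.  -150.    12.3]
258 [10.5 -0.8 30.2] [ 598.9 -151.8   24.3]
270 [10.9 -0.8 14.4] [ 599.  -151.5   40. ]
282 [10.6 -0.8  2.4] [ 599.  -151.8   52. ]
294 [ 8.  -0.8 -3.5] [ 598.9 -154.3   58. ]
306 [ 6.  -0.8 -9.9] [ 598.8 -156.4   64.3]
318 [  5.3  -0.8 -18. ] [ 598.8 -157.1   72.4]
330 [  5.2  -0.7 -26.4] [ 598.8 -157.2   80.8]
270 298 355 [  9.9 -14.5  16.9] [10.6 10.6 15.3]
285 276 383 [ 11.  -21.9  -1.6] [10.7 20.9 -0.9]
300 286 373 [  7.  -17.5  -6.8] [ 7.4 16.3 -7.6]
320 282 377 [  6.8 -17.5 -22.3] [  6.4  16.4 -21.5]
```

```bash
python3 -m handwheel '[[[0,-0.3,3],0,-1],[[0,0,2],0,-1],[[0,0,0],0,-1],[[0,0,0],0,-1]]';python3 -m handwheel '[[[0,0,0.7],0,-1],[[0,0,0],0,-1],[[0,0,0],0,-1]]'
```

```text
time: 7.9
eef_pos: [0.5988, -0.1624, 0.0494]
eef_rot: [[0.041, 0.999, -0.0], [0.999, -0.041, 0.0], [-0.0, -0.0, -1.0]]
ft_force: [-0.5, 0.0, 2.7]
finger_gap: 0.37
time: 8.2
eef_pos: [0.5989, -0.1625, 0.0493]
eef_rot: [[0.041, 0.999, 0.0], [0.999, -0.041, -0.0], [-0.0, 0.0, -1.0]]
ft_force: [-3.3, -0.1, 7.1]
finger_gap: 0.368
```

```bash
python3 -m handwheel '[[[0,0,0],0,-0.2],[[0,0,0],0,0.0],[[0,0,0],0,0.0],[[0,0,0],0,0],[[0,0,-15],0,0],[[0,0,-35],0,0],[[0,0,-40],0,0],[[0,0,-40],0,0],[[50,0,0],0,0.2],[[40,0,0],0,0.2],[[0,0,0],0,0.2],[[0,0,0],0,0.2]]'; python3 go.py 444.5 148 170 91.6
cat >> h.py <<'E'
U=np.array([-.0417,-.9991]);V=np.array([.9991,-.0417]);O=np.array([599.36,-141.74])
def clampview(cam):
    im,d=ctrl.get_image(cam);P=cloud(d,ctrl.camera_info(cam))*1000
    X=(P[...,:2]-O)@U;Y=(P[...,:2]-O)@V;Z=P[...,2]
    for n,zl,zh,x0,x1 in(('fins',74,80,-40,50),('blocktop',49.5,54.5,-38,46.5),('jaw',49.5,54.5,-75,-38),('plate',92,98,-90,0),('stop',59,65,36,80)):
        m=((d>0)&(Z>zl)&(Z<zh)&(X>x0)&(X<x1)&(abs(Y)<30)).astype(np.uint8)
        k,l,st,c=cv2.connectedComponentsWithStats(m)
        for j in range(1,k):
            if st[j,4]>25:
                q=l==j;(cx,cy),(w,h),a=cv2.minAreaRect(np.c_[X[q],Y[q]].astype(np.float32))
                print(n,'n',st[j,4],'x',np.round(np.percentile(X[q],[1,99]),1),'y',np.round(np.percentile(Y[q],[1,99]),1),'ymid',np.round(np.percentile(Y[q],[1,99]).mean(),1),'size',round(w,1),round(h,1),'ang',round((a+45)%90-45,1))
    return im
E
python3 - <<'E'
from h import *
for c in('top','wrist'): print(c);im=clampview(c);cv2.imwrite(f'pics/p1{c}.png',im[:,:,::-1])
E
```

```text
time: 9.4
eef_pos: [0.6029, -0.0708, 0.1796]
eef_rot: [[0.038, 0.999, 0.001], [0.999, -0.038, 0.0], [0.0, 0.001, -1.0]]
ft_force: [-0.3, -0.9, 0.3]
finger_gap: 0.599
t 9.4 p [602.9 -70.8 179.6] yang -2.16 gap 55.1 F [-0.3 -0.9  0.3] q7 0.08
turn 1.5051 shift now [ 212.7 -166.5    9.5] after turn [-152.2 -223.2    9.5]
top
plate n 127 x [-84.8 -77.8] y [-21.   21.8] ymid 0.4 size 43.2 7.2 ang -1.2
wrist
fins n 120 x [15.4 17.3] y [-18.7  14.1] ymid -2.3 size 2.3 33.1 ang 0.9
blocktop n 322 x [10.7 17.1] y [-17.   12.9] ymid -2.0 size 6.8 33.1 ang 0.4
jaw n 1027 x [-59.4 -38.3] y [-12.7  12.2] ymid -0.2 size 21.9 25.1 ang 0.1
plate n 1154 x [-82.5 -73.2] y [-21.3  21.2] ymid -0.0 size 43.7 9.8 ang -0.1
stop n 511 x [61.4 73.6] y [-25.3  24. ] ymid -0.7 size 49.5 14.1 ang -0.9
```

View pics/p1wrist.png

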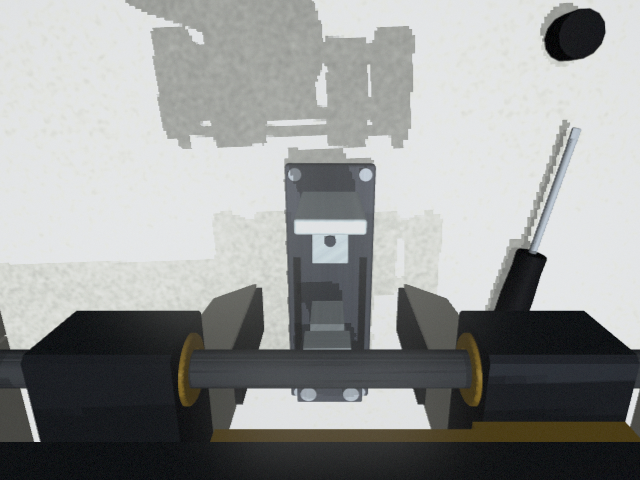

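The wrist view shows spacer 1 upright and square near (327,330), but about 2 mm off the clamp's centre line to one side. I move clear so the top camera can confirm it.

```bash
python3 -m handwheel '[[[50,0,0],0,0.2],[[50,-30,0],0,0.2],[[50,-40,0],0,0.2],[[30,-40,0],0,0.2],[[0,0,0],0,0.2],[[0,0,0],0,0.2]]'
python3 - <<'E'
from h import *
clampview('top')
E
```

```text
time: 10.1
eef_pos: [0.5122, 0.0926, 0.1789]
eef_rot: [[0.041, 0.999, 0.0], [0.999, -0.041, -0.0], [-0.0, 0.0, -1.0]]
ft_force: [0.6, 0.2, 1.0]
finger_gap: 0.6
fins n 146 x [13.7 23.7] y [-18.3  13.7] ymid -2.3 size 10.0 32.7 ang 0.7
blocktop n 131 x [32.7 46.4] y [-11.6  12.7] ymid 0.6 size 13.9 24.2 ang 1.1
blocktop n 57 x [ 8.8 14.6] y [-13.9   9.4] ymid -2.3 size 5.9 24.1 ang 1.8
jaw n 267 x [-67.9 -40.2] y [-12.8  13. ] ymid 0.1 size 28.0 25.9 ang 1.2
plate n 186 x [-85.  -75.4] y [-20.9  21.7] ymid 0.4 size 9.4 42.8 ang 0.9
stop n 360 x [46.8 70.3] y [-24.1  23.8] ymid -0.1 size 24.0 49.1 ang 0.4
```

Both cameras put spacer 1 2.3 mm off centre. It had tilted about 2.5° in the hand because the tray grip wasn't centred along the fin. I go back and regrip it, centred on the fin where it stands now.

```bash
python3 -m handwheel '[[[-30,15,0],0,0.2],[[-45,15,0],0,0.2],[[-45,15,0],0,0.2],[[-45,15,0],0,0.2],[[-45,15,0],0,0.2],[[-40,15,0],0,0.1],[[0,0,0],0,0.1],[[0,0,0],0,0.1],[[0,0,0],0,0.1]]'; for k in 1 2 3; do python3 -m handwheel '[[[0,0,0],0,0.1]]'|grep pos;done; python3 go.py 596.4 -161.5 49 177.6
```

```text
time: 11.05
eef_pos: [0.5918, -0.1606, 0.1781]
eef_rot: [[0.042, 0.999, -0.001], [0.999, -0.042, 0.0], [0.0, -0.001, -1.0]]
ft_force: [-0.3, 0.1, -0.3]
finger_gap: 0.552
eef_pos: [0.592, -0.159, 0.1784]
eef_pos: [0.5921, -0.1588, 0.1786]
eef_pos: [0.5921, -0.1591, 0.1787]
t 11.35 p [ 592.1 -159.1  178.7] yang -2.26 gap 50.5 F [ 0.4  0.2 -0.2] q7 0.25
turn 0.0025 shift now [ -2.3   4.3 129.7] after turn [ -2.3   4.3 129.7]
```

```bash
python3 -m handwheel '[[[-2,4.2,30],0,0.1],[[0,0,40],0,0.1],[[0,0,30],0,0.1],[[0,0,20],0,0.1],[[0,0,9],0,0.1],[[0,0,0],0,0.1],[[0,0,0],0,0.1],[[0,0,0],0,0.1],[[0,0,0],0,0.1],[[0,0,0],0,0.1]]'; python3 go.py 596.4 -161.5 49 177.6
```

```text
time: 12.35
eef_pos: [0.5968, -0.1624, 0.0505]
eef_rot: [[0.041, 0.999, 0.002], [0.999, -0.041, -0.0], [-0.0, 0.002, -1.0]]
ft_force: [-0.2, 0.3, 1.1]
finger_gap: 0.55
t 12.35 p [ 596.8 -162.4   50.5] yang -2.35 gap 50.6 F [-0.2  0.3  1.1] q7 0.27
turn 0.0009 shift now [ 0.9 -0.4  1.5] after turn [ 0.9 -0.4  1.5]
```

```bash
python3 -m handwheel '[[[0,-0.3,0],0,-0.1],[[0,0,0],0,-0.3],[[0,0,0],0,-1],[[0,0,0],0,-1],[[0,0,0],0,-1],[[0,0,0],0,-1]]'; python3 -m handwheel '[[[0,0,-3],0,-1],[[0,0,-1],0,-1],[[-0.5,1.5,0],0,-1],[[-0.5,1.2,0],0,-1],[[0,0,0],0,-1],[[0,0,0],0,-1],[[0,0,0],0,-1],[[0,0,0],0,-1]]';python3 - <<'E'
from h import *
im,d,P,T=look()
for v in (258,264,270,300,312,320):
    m=(d[v]>0)&(abs(T[v,:,0]-T[v,329,0])<2);u=np.where(m)[0];print(v,u.min(),u.max(),T[v,u.min()].round(1),T[v,u.max()].round(1))
E
```

```text
time: 12.95
eef_pos: [0.5959, -0.1623, 0.0496]
eef_rot: [[0.041, 0.999, 0.0], [0.999, -0.041, -0.0], [-0.0, 0.0, -1.0]]
ft_force: [-1.0, 0.4, 1.2]
finger_gap: 0.368
time: 13.75
eef_pos: [0.5984, -0.1634, 0.0534]
eef_rot: [[0.041, 0.999, -0.0], [0.999, -0.041, 0.0], [0.0, -0.0, -1.0]]
ft_force: [-0.1, 0.1, -1.0]
finger_gap: 0.366
p [ 598.4 -163.4   53.5]
held block front 1345 x [586.1 611.3] mid 598.71 y [-153.6 -152.1]
fin 1893 x [581.8 614.9] mid 598.35 y [-159.  -156.8]
jawblk 5875 x [589.  614.6] mid 601.79 y [-97.7 -70.3]
bed 4235 x [565.4 633.5] mid 599.47 y [-144.9 -130.2]
258 304 639 [  9.7 -12.7  32.3] [ 10.  146.1  31.6]
264 303 359 [ 10.2 -12.7  23.3] [10.2 12.8 23.3]
270 301 359 [  9.4 -13.3  18.2] [10.6 12.3 15.1]
300 286 372 [  7.5 -17.4  -7.8] [ 5.4 16.4 -3.5]
312 284 375 [  6.4 -17.5 -15.5] [  7.   16.2 -16.7]
320 282 377 [  7.1 -17.4 -22.7] [  7.1  16.3 -22.9]
```

```bash
python3 -m handwheel '[[[0,0,2],0,-1],[[0,0,2],0,-1],[[0,0,0],0,-1],[[0,0,0],0,-1]]';python3 -m handwheel '[[[0,0,0],0,-0.2],[[0,0,0],0,0.0],[[0,0,0],0,0.0],[[0,0,0],0,0],[[0,0,-15],0,0],[[0,0,-35],0,0],[[0,0,-40],0,0],[[0,0,-40],0,0],[[50,0,0],0,0.2],[[50,0,0],0,0.2],[[50,0,0],0,0.2],[[50,0,0],0,0.2]]'
python3 -m handwheel '[[[50,-40,0],0,0.2],[[40,-40,0],0,0.2],[[20,-40,0],0,0.2],[[0,-30,0],0.15,0.2],[[0,0,0],0.15,0.2],[[0,0,0],0.15,0.2],[[0,0,0],0.15,0.2],[[0,0,0],0.15,0.2],[[0,0,0],0.15,0.2],[[0,0,0],0.15,0.2],[[0,0,0],0.15,0.2]]'; python3 go.py 444.5 148 100 91.6
python3 - <<'E'
from h import *
clampview('top')
E
```

```text
time: 14.2
eef_pos: [0.5986, -0.1634, 0.0495]
eef_rot: [[0.041, 0.999, 0.0], [0.999, -0.041, -0.0], [-0.0, 0.0, -1.0]]
ft_force: [0.2, -0.0, 0.6]
finger_gap: 0.368
time: 15.4
eef_pos: [0.6068, 0.0382, 0.1812]
eef_rot: [[0.042, 0.999, 0.002], [0.999, -0.042, 0.0], [0.0, 0.002, -1.0]]
ft_force: [0.7, 0.6, 0.2]
finger_gap: 0.6
time: 16.5
eef_pos: [0.4743, 0.1365, 0.1807]
eef_rot: [[0.948, 0.318, 0.001], [0.318, -0.948, 0.001], [0.001, -0.0, -1.0]]
ft_force: [-0.2, 0.2, -0.4]
finger_gap: 0.6
t 16.5 p [474.3 136.5 180.7] yang -71.46 gap 55.2 F [-0.2  0.2 -0.4] q7 -1.51
turn 0.2956 shift now [-24.7 -20.4  80.7] after turn [-29.6 -12.3  80.7]
fins n 129 x [14.4 23.6] y [-16.   16.8] ymid 0.4 size 9.5 32.9 ang 0.9
blocktop n 61 x [ 9.2 15.7] y [-14.4  11.8] ymid -1.3 size 6.5 27.2 ang 1.7
blocktop n 140 x [32.2 46.4] y [-11.5  12.8] ymid 0.6 size 26.0 14.4 ang -0.0
jaw n 259 x [-67.8 -40.3] y [-12.9  12.8] ymid -0.0 size 27.9 25.8 ang 1.5
plate n 180 x [-84.9 -75.5] y [-21.   21.8] ymid 0.4 size 9.6 42.8 ang 1.2
stop n 369 x [46.6 70.3] y [-24.   23.8] ymid -0.1 size 24.7 49.2 ang 0.3
```

Spacer 1 is now centred (0.4 mm) and square. Next is spacer D.

```bash
python3 -m handwheel '[[[0,0,0],0.148,0.2],[[0,0,0],0.147,0.2],[[-15,-6,30],0,0.2],[[-14.5,-6,30],0,0.2],[[0,0,0],0,0.2],[[0,0,0],0,0.2],[[0,0,0],0,0.2],[[0,0,0],0,0.2]]'; python3 go.py 444.5 148 39.5 91.6
python3 - <<'E'
from h import *
im,d=ctrl.get_image('wrist');P=cloud(d,ctrl.camera_info('wrist'));rects(P,d>0,.066,.073,300)
E
```

```text
time: 17.35
eef_pos: [0.4462, 0.1475, 0.1212]
eef_rot: [[0.999, 0.034, 0.003], [0.034, -0.999, 0.001], [0.003, -0.001, -1.0]]
ft_force: [0.7, 0.2, -0.0]
finger_gap: 0.601
t 17.35 p [446.2 147.5 121.2] yang -88.03 gap 55.3 F [ 0.7  0.2 -0. ] q7 -1.8
turn 0.0065 shift now [-1.9 -0.5 81.6] after turn [-1.9 -0.5 81.6]
px [146  76] n 1706 ctr mm 534.7 236.3 size 34.9 10.3 ang(long) -73.1 z 68.3
px [168 252] n 1227 ctr mm 447.8 232.6 size 34.4 11.1 ang(long) 73.7 z 68.3
px [330 263] n 1181 ctr mm 444.6 147.0 size 34.0 10.8 ang(long) -89.2 z 68.3
```

```bash
python3 -m handwheel '[[[-1.6,0,25],0.009,0.2],[[0,0,30],0,0.2],[[0,0,20],0,0.2],[[0,0,6],0,0.2],[[0,0,0],0,0.1],[[0,0,0],0,0.1],[[0,0,0],0,0.1],[[0,0,0],0,0.1]]'; python3 go.py 444.5 147.6 40 91
```

```text
time: 18.2
eef_pos: [0.4434, 0.1477, 0.0395]
eef_rot: [[1.0, 0.026, 0.002], [0.026, -1.0, 0.001], [0.002, -0.001, -1.0]]
ft_force: [0.4, -0.1, -0.0]
finger_gap: 0.551
t 18.2 p [443.4 147.7  39.5] yang -88.52 gap 50.7 F [ 0.4 -0.1 -0. ] q7 -1.75
turn 0.0084 shift now [ 1.1  0.1 -0.5] after turn [ 1.1  0.1 -0.5]
```

```bash
python3 -m handwheel '[[[1,0,0],0,-0.1],[[0,0,0],0,-0.3],[[0,0,0],0,-1],[[0,0,0],0,-1],[[0,0,0],0,-1],[[0,0,0],0,-1],[[0,0,-20],0,-1],[[0,0,-40],0,-1],[[0,0,-40],0,-1],[[0,0,-30],0,-1],[[0,0,0],-0.1,-1]]'
python3 -m handwheel '[[[0,0,0],-0.142,-1],[[0,0,0],-0.142,-1],[[0,0,0],-0.142,-1],[[0,0,0],-0.142,-1],[[0,0,0],-0.142,-1],[[0,0,0],-0.142,-1],[[0,0,0],-0.142,-1],[[0,0,0],-0.142,-1],[[0,0,0],-0.142,-1],[[0,0,0],-0.122,-1]]'; python3 go.py 599.6 -140.8 166 177.6
```

```text
time: 19.3
eef_pos: [0.4462, 0.1483, 0.1723]
eef_rot: [[0.992, 0.127, 0.007], [0.127, -0.992, 0.003], [0.007, -0.002, -1.0]]
ft_force: [0.4, 0.5, -1.9]
finger_gap: 0.366
time: 20.3
eef_pos: [0.4429, 0.1471, 0.1679]
eef_rot: [[0.039, 0.999, -0.001], [0.999, -0.039, -0.0], [-0.001, -0.001, -1.0]]
ft_force: [-0.4, 0.9, -1.1]
finger_gap: 0.368
t 20.3 p [442.9 147.1 167.9] yang -2.26 gap 33.8 F [-0.4  0.9 -1.1] q7 -0.4
turn 0.0025 shift now [-281.5  167.9    1.9] after turn [-281.   168.6    1.9]
```

```bash
python3 -m handwheel '[[[-20,12,0],0.002,-1],[[-38,23,0],0,-1],[[-38,23,0],0,-1],[[-38,23,0],0,-1],[[-38,23,0],0,-1],[[-38,23,0],0,-1],[[-38,23,0],0,-1],[[-33,18,0],0,-1],[[0,0,0],0,-1],[[0,0,0],0,-1],[[0,0,0],0,-1],[[0,0,0],0,-1]]'; python3 go.py 599.6 -140.8 50 177.6
python3 - <<'E'
from h import *
im,d,P,T=look()
for v in (258,264,270,300,312,320):
    m=(d[v]>0)&(abs(T[v,:,0]-T[v,329,0])<2)&(abs(T[v,:,1])<30);u=np.where(m)[0];print(v,u.min(),u.max(),T[v,u.min()].round(1),T[v,u.max()].round(1))
for v in (258,264,270,276,282,294,312): print(v,T[v,329].round(1))
E
```

```text
time: 21.5
eef_pos: [0.5978, -0.1391, 0.1682]
eef_rot: [[0.045, 0.999, -0.001], [0.999, -0.045, 0.001], [0.001, -0.001, -1.0]]
ft_force: [-0.3, 0.2, -1.4]
finger_gap: 0.368
t 21.5 p [ 597.8 -139.1  168.2] yang -2.55 gap 33.9 F [-0.3  0.2 -1.4] q7 0.24
turn -0.0026 shift now [ -1.7   2.  118.2] after turn [ -1.7   2.  118.2]
p [ 597.9 -139.3  168.4]
held block front 1328 x [585.4 610.6] mid 598.01 y [-129.2 -127. ]
fin 1883 x [581.4 614.5] mid 597.93 y [-134.6 -131.6]
jawblk 1823 x [589.1 614.6] mid 601.86 y [-97.8 -70.5]
bed 1748 x [565.3 633.7] mid 599.52 y [-144.9 -130.1]
258 303 357 [ 11.4 -12.9  27.8] [10.7 12.3 29.6]
264 302 358 [ 11.3 -12.9  20.3] [10.5 12.3 22.4]
270 301 359 [ 11.7 -12.8  12.5] [11.  12.3 14.2]
300 286 373 [  7.7 -17.4  -8.2] [ 7.5 16.3 -7.8]
312 276 377 [  8.6 -19.8 -19.8] [  8.8  16.5 -20. ]
320 281 385 [  8.7 -17.4 -25.7] [  8.6  18.7 -25.6]
258 [11.1 -0.8 28.5]
264 [11.2 -0.8 20.7]
270 [11.1 -0.8 13.9]
276 [11.  -0.8  7.5]
282 [11.1 -0.8  1. ]
294 [ 9.1 -0.8 -5.9]
312 [  6.9  -0.7 -16.4]
```

```bash
python3 -m handwheel '[[[-2.2,1.4,20],0,-1],[[0,0,35],0,-1],[[0,0,30],0,-1],[[0,0,20],0,-1],[[0,0,9],0,-1],[[0,0,0],0,-1],[[0,0,0],0,-1],[[0,0,0],0,-1],[[0,0,0],0,-1]]'; python3 go.py 599.3 -141.4 48 177.6
```

```text
time: 22.45
eef_pos: [0.6005, -0.1437, 0.0559]
eef_rot: [[0.047, 0.999, 0.002], [0.999, -0.047, -0.0], [-0.0, 0.002, -1.0]]
ft_force: [0.3, -0.1, -1.4]
finger_gap: 0.368
t 22.45 p [ 600.5 -143.7   55.9] yang -2.69 gap 33.9 F [ 0.3 -0.1 -1.4] q7 0.27
turn -0.005 shift now [ 2.2 -1.3  7.9] after turn [ 2.2 -1.3  7.9]
```

```bash
python3 -m handwheel '[[[2,-1.2,0],-0.004,-1],[[0,0,0],0,-1],[[0,0,4],0,-1],[[0,0,0],0,-1],[[0,0,0],0,-1],[[0,0,0],0,-1]]'; python3 go.py 599.3 -141.4 48 177.6
```

```text
time: 23.05
eef_pos: [0.5983, -0.1415, 0.0504]
eef_rot: [[0.043, 0.999, -0.0], [0.999, -0.043, 0.0], [0.0, -0.0, -1.0]]
ft_force: [1.0, -0.5, -1.1]
finger_gap: 0.37
t 23.05 p [ 598.3 -141.5   50.4] yang -2.47 gap 34.0 F [ 1.  -0.5 -1.1] q7 0.27
turn -0.0012 shift now [0.2 1.  2.4] after turn [0.2 1.  2.4]
```

```bash
python3 -m handwheel '[[[0,0.8,1],0,-1],[[0,0,0.8],0,-1],[[0,0,0],0,-1],[[0,0,0],0,-1],[[0,0,0],0,-1]]'; python3 go.py 599.3 -141.4 48 177.6
```

```text
time: 23.55
eef_pos: [0.5992, -0.1415, 0.0487]
eef_rot: [[0.043, 0.999, -0.0], [0.999, -0.043, 0.0], [0.0, -0.0, -1.0]]
ft_force: [-0.2, -0.7, 0.7]
finger_gap: 0.367
t 23.55 p [ 599.2 -141.5   48.7] yang -2.46 gap 33.7 F [-0.2 -0.7  0.7] q7 0.27
turn -0.0011 shift now [0.1 0.1 0.7] after turn [0.1 0.1 0.7]
```

```bash
python3 -m handwheel '[[[0,0,0.4],0,-1],[[0,0,0],0,-0.2],[[0,0,0],0,0.0],[[0,0,0],0,0],[[0,0,0],0,0],[[0,0,-15],0,0],[[0,0,-35],0,0],[[0,0,-40],0,0],[[0,0,-40],0,0],[[45,-20,0],0,0.2],[[45,-20,0],0,0.2],[[45,-20,0],0,0.2]]' | head -2
python3 -m handwheel '[[[45,-20,0],0,0.2],[[47,-21.5,0],0,0.2],[[47,-21.5,0],0,0.2],[[47,-21.5,0],0,0.2],[[47,-21.5,0],-0.147,0.2],[[0,0,0],-0.147,0.2],[[0,0,0],-0.147,0.2],[[0,0,0],-0.147,0.2],[[0,0,0],-0.147,0.2],[[0,0,0],-0.147,0.2],[[0,0,0],-0.147,0.2],[[0,0,0],-0.147,0.2]]'
python3 -m handwheel '[[[0,0,0],-0.147,0.2],[[0,0,0],0,0.2],[[0,0,0],0,0.2],[[0,0,0],0,0.2]]'|head -1; python3 go.py 447.9 233.1 40 73.6
python3 - <<'E'
from h import *
clampview('top')
im,d=ctrl.get_image('wrist');P=cloud(d,ctrl.camera_info('wrist'));rects(P,d>0,.066,.073,300)
E
```

```text
time: 24.75
eef_pos: [0.5449, -0.0029, 0.1801]
time: 25.95
eef_pos: [0.4521, 0.227, 0.1796]
eef_rot: [[-0.908, 0.419, 0.001], [0.419, 0.908, 0.0], [-0.001, 0.001, -1.0]]
ft_force: [-0.6, -0.5, -0.3]
finger_gap: 0.598
time: 26.35
t 26.35 p [451.9 227.  178.8] yang 73.16 gap 55.1 F [-0.1  0.5 -0.3] q7 0.71
turn -0.0077 shift now [  5.7   4.7 138.8] after turn [  5.6   4.7 138.8]
fins n 143 x [-7.9  1.9] y [-16.7  16.2] ymid -0.3 size 10.0 32.8 ang 1.2
fins n 130 x [14.3 23.6] y [-15.9  16.9] ymid 0.5 size 9.4 32.8 ang 1.9
blocktop n 64 x [-13.4  -7.1] y [-13.   13.4] ymid 0.2 size 27.3 6.5 ang -0.1
blocktop n 57 x [ 9.4 15.6] y [-14.5  12.5] ymid -1.0 size 6.3 28.7 ang 1.9
blocktop n 136 x [31.9 46.4] y [-11.6  12.7] ymid 0.6 size 14.8 24.3 ang 0.0
jaw n 260 x [-67.9 -40.2] y [-12.9  12.7] ymid -0.1 size 27.9 25.7 ang 0.9
plate n 181 x [-84.9 -75.4] y [-21.   21.7] ymid 0.4 size 9.4 42.9 ang 0.8
stop n 366 x [46.9 70.5] y [-24.   23.8] ymid -0.1 size 24.1 49.1 ang 0.0
px [337 223] n 794 ctr mm 447.7 232.4 size 33.6 10.2 ang(long) 74.4 z 68.5
px [376 333] n 612 ctr mm 534.4 236.4 size 34.1 10.7 ang(long) -72.4 z 68.5
```

Spacer 2 is centred (-0.3 mm), with a 2.4 mm gap to spacer 1. Next is spacer C.

```bash
python3 -m handwheel '[[[5.5,4.4,30],-0.01,0.2],[[0,0,30],0,0.2],[[0,0,25],0,0.2],[[0,0,0],0,0.2],[[0,0,0],0,0.2],[[0,0,0],0,0.2]]' | head -1; python3 go.py 447.8 232.9 40 73.8
```

```text
time: 27.05
t 27.05 p [448.7 233.4  94.6] yang 73.89 gap 55.3 F [-0.4 -0.2  0.1] q7 0.68
turn 0.0016 shift now [ 0.8 -0.9 54.6] after turn [ 0.8 -0.9 54.6]
```

```bash
python3 -m handwheel '[[[0.8,-0.8,20],0,0.2],[[0,0,25],0,0.2],[[0,0,9.5],0,0.2],[[0,0,0],0,0.1],[[0,0,0],0,0.1],[[0,0,0],0,0.1],[[0,0,0],0,0.1],[[0,0,0],0,0.1]]' | head -1; python3 go.py 447.8 232.9 40 73.8
```

```text
time: 27.85
t 27.85 p [447.2 232.6  39.5] yang 73.91 gap 50.3 F [-0.8  0.1  0.2] q7 0.66
turn 0.0019 shift now [-0.5  0.5 -0.5] after turn [-0.5  0.5 -0.5]
```

```bash
python3 -m handwheel '[[[-0.5,0.4,0],0,-0.1],[[0,0,0],0,-0.3],[[0,0,0],0,-1],[[0,0,0],0,-1],[[0,0,0],0,-1],[[0,0,0],0,-1],[[0,0,-20],0,-1],[[0,0,-40],0,-1],[[0,0,-40],0,-1],[[0,0,-30],0,-1],[[0,0,0],0.07,-1]]' | head -2
python3 -m handwheel '[[[0,0,0],0.14,-1],[[0,0,0],0.14,-1],[[0,0,0],0.14,-1],[[0,0,0],0.14,-1],[[0,0,0],0.14,-1],[[0,0,0],0.14,-1],[[0,0,0],0.14,-1],[[0,0,0],0.14,-1],[[0,0,0],0.14,-1],[[0,0,0],0,-1]]'; python3 go.py 600.3 -118.5 168 177.6
```

```text
time: 28.95
eef_pos: [0.45, 0.2341, 0.1732]
time: 29.95
eef_pos: [0.4469, 0.2324, 0.1685]
eef_rot: [[0.041, 0.999, -0.001], [0.999, -0.041, -0.0], [-0.0, -0.001, -1.0]]
ft_force: [0.7, 0.3, -1.0]
finger_gap: 0.366
t 29.95 p [446.9 232.4 168.5] yang -2.35 gap 33.6 F [ 0.7  0.3 -1. ] q7 -0.55
turn 0.0009 shift now [-344.3  167.6    0.6] after turn [-344.2  167.9    0.6]
```

```bash
python3 -m handwheel '[[[-24,12,0],0,-1],[[-40,19.5,0],0,-1],[[-40,19.5,0],0,-1],[[-40,19.5,0],0,-1],[[-40,19.5,0],0,-1],[[-40,19.5,0],0,-1],[[-40,19.5,0],0,-1],[[-40,19.5,0],0,-1],[[-40,19,0],0,-1],[[0,0,0],0,-1],[[0,0,0],0,-1],[[0,0,0],0,-1]]'|head -1;python3 -m handwheel '[[[0,0,0],0,-1],[[0,0,0],0,-1]]'|head -1; python3 go.py 600.3 -118.5 50 177.6
python3 - <<'E'
from h import *
im,d,P,T=look()
for v in (258,264,270,300,312,320):
    m=(d[v]>0)&(abs(T[v,:,0]-T[v,329,0])<2)&(abs(T[v,:,1])<30);u=np.where(m)[0];print(v,u.min(),u.max(),T[v,u.min()].round(1),T[v,u.max()].round(1))
for v in (258,264,270,276,282,294,312): print(v,T[v,329].round(1))
E
```

```text
time: 31.15
time: 31.35
t 31.35 p [ 600.8 -116.1  168.8] yang -2.11 gap 33.9 F [ 0.2  0.7 -1.6] q7 0.21
turn 0.005 shift now [ -2.5  -0.4 118.8] after turn [ -2.5  -0.4 118.8]
p [ 600.9 -116.4  168.9]
held block front 567 x [588.7 613.1] mid 600.92 y [-108.3 -107.1]
fin 1970 x [584.1 617.4] mid 600.76 y [-114.2 -110.7]
jawblk 1397 x [589.2 614.8] mid 601.99 y [-97.7 -74.8]
bed 1057 x [565. 634.] mid 599.5 y [-144.8 -130.1]
258 304 353 [-19.  -17.6 108.2] [-19.9  15.2 110.5]
264 303 357 [  8.5 -12.9  27.6] [ 8.1 12.3 28.5]
270 302 358 [  8.2 -13.   20.9] [ 8.3 12.3 20.6]
300 286 373 [  7.5 -17.4  -7.9] [ 7.6 16.3 -8. ]
312 285 374 [  4.6 -17.5 -12.3] [  5.2  16.2 -13.3]
320 284 375 [  4.1 -17.3 -17.4] [  3.7  16.3 -16.7]
258 [-19.6  -1.  109.8]
264 [ 8.7 -0.8 27.1]
270 [ 8.5 -0.8 20.1]
276 [ 8.  -0.8 14.5]
282 [ 8.6 -0.8  6.9]
294 [ 8.  -0.8 -3.5]
312 [  3.5  -0.8 -10. ]
```

```bash
python3 -m handwheel '[[[0.4,-0.4,20],0.005,-1],[[0,0,35],0,-1],[[0,0,30],0,-1],[[0,0,20],0,-1],[[0,0,8],0,-1],[[0,0,0],0,-1],[[0,0,0],0,-1],[[0,0,0],0,-1],[[0,0,0],0,-1]]' | head -1; python3 go.py 600.4 -115.9 48.5 177.6
```

```text
time: 32.3
t 32.3 p [ 601.5 -117.6   57.2] yang -2.57 gap 33.8 F [-0.5 -1.  -1.7] q7 0.23
turn -0.003 shift now [ 1.6 -1.2  8.7] after turn [ 1.6 -1.2  8.7]
```

```bash
python3 -m handwheel '[[[1.5,-1.1,0],-0.002,-1],[[0,0,0],0,-1],[[0,0,4],0,-1],[[0,0,1],0,-1],[[0,0,0],0,-1],[[0,0,0],0,-1],[[0,0,0],0,-1]]' | head -1; python3 go.py 600.4 -115.9 48.5 177.6
```

```text
time: 33.0
t 33.0 p [ 599.5 -116.    50.8] yang -2.47 gap 33.7 F [-0.7  0.7 -0.1] q7 0.23
turn -0.0012 shift now [0.1 0.9 2.3] after turn [0.1 0.9 2.3]
```

```bash
python3 -m handwheel '[[[0,0.7,1],0,-1],[[0,0,1],0,-1],[[0,0,0],0,-1],[[0,0,0],0,-1],[[0,0,0],0,-1]]' | head -1; python3 go.py 600.4 -115.9 48.5 177.6
```

```text
time: 33.5
t 33.5 p [ 600.2 -115.9   48.8] yang -2.46 gap 33.9 F [-0.4  0.5 -1.2] q7 0.23
turn -0.001 shift now [0.  0.2 0.3] after turn [0.  0.2 0.3]
```

```bash
python3 -m handwheel '[[[0,0,0.6],0,-1],[[0,0,0],0,-1],[[0,0,0],0,-1]]' | tail -5;  python3 -m handwheel '[[[0,0,0.6],0,-1],[[0,0,0],0,-1],[[0,0,0],0,-1]]' | tail -5
```

```text
time: 33.8
eef_pos: [0.6002, -0.1159, 0.0482]
eef_rot: [[0.043, 0.999, -0.0], [0.999, -0.043, 0.0], [0.0, -0.0, -1.0]]
ft_force: [0.1, -0.7, -0.1]
finger_gap: 0.364
time: 34.1
eef_pos: [0.6002, -0.1159, 0.0476]
eef_rot: [[0.043, 0.999, -0.0], [0.999, -0.043, 0.0], [0.0, -0.0, -1.0]]
ft_force: [0.2, -0.5, -0.6]
finger_gap: 0.368
```

```bash
python3 -m handwheel '[[[0,0,0.5],0,-1],[[0,0,0],0,-1],[[0,0,0],0,-1]]' | tail -4;  python3 -m handwheel '[[[0,0,0],0,-0.2],[[0,0,0],0,0.0],[[0,0,0],0,0.0],[[0,0,0],0,0],[[0,0,-15],0,0],[[0,0,-35],0,0],[[0,0,-40],0,0],[[0,0,-40],0,0],[[45,0,0],0,-1],[[45,0,0],0,-1],[[45,0,0],0,-1],[[45,0,0],0,-1]]';python3 -m handwheel '[[[40,0,0],0,-1],[[0,0,0],0,-1],[[0,0,0],0,-1],[[0,0,0],0,-1]]'
python3 - <<'E'
from h import *
im=clampview('top');cv2.imwrite('pics/t3.png',cv2.resize(im[200:300,360:520],None,fx=4,fy=4)[:,:,::-1])
E
```

```text
eef_pos: [0.6002, -0.116, 0.0471]
eef_rot: [[0.043, 0.999, -0.0], [0.999, -0.043, -0.0], [-0.0, -0.0, -1.0]]
ft_force: [0.5, 0.3, -0.9]
finger_gap: 0.367
time: 35.6
eef_pos: [0.6082, 0.0655, 0.1788]
eef_rot: [[0.044, 0.999, 0.002], [0.999, -0.044, 0.0], [0.0, 0.002, -1.0]]
ft_force: [0.9, 0.1, 0.2]
finger_gap: 0.201
time: 36.0
eef_pos: [0.6099, 0.1021, 0.1778]
eef_rot: [[0.045, 0.999, 0.001], [0.999, -0.045, -0.001], [-0.001, 0.001, -1.0]]
ft_force: [0.4, -0.1, -1.0]
finger_gap: 0.005
fins n 134 x [-30.7 -21.5] y [-17.3  15.4] ymid -0.9 size 32.9 9.6 ang -1.4
fins n 144 x [-8.1  1.8] y [-16.6  16.1] ymid -0.2 size 32.8 10.0 ang -0.4
fins n 129 x [14.6 23.6] y [-16.   16.9] ymid 0.4 size 9.1 32.9 ang 0.7
blocktop n 53 x [-35.8 -30.5] y [-12.1  12.1] ymid -0.0 size 24.3 5.3 ang -0.5
blocktop n 58 x [-13.3  -7.1] y [-13.   11.2] ymid -0.9 size 24.4 6.0 ang -1.6
blocktop n 57 x [ 9.3 15.3] y [-13.   11.7] ymid -0.6 size 6.0 25.6 ang 0.6
blocktop n 136 x [32.1 46.2] y [-11.6  12.6] ymid 0.5 size 14.4 24.1 ang 1.3
jaw n 268 x [-67.9 -40.2] y [-12.7  12.8] ymid 0.0 size 27.8 25.8 ang 1.0
plate n 180 x [-84.9 -75.3] y [-20.9  21.8] ymid 0.4 size 9.6 42.8 ang 0.4
stop n 377 x [46.6 70.5] y [-24.   23.9] ymid -0.0 size 25.3 49.1 ang 0.7
```

View pics/t3.png

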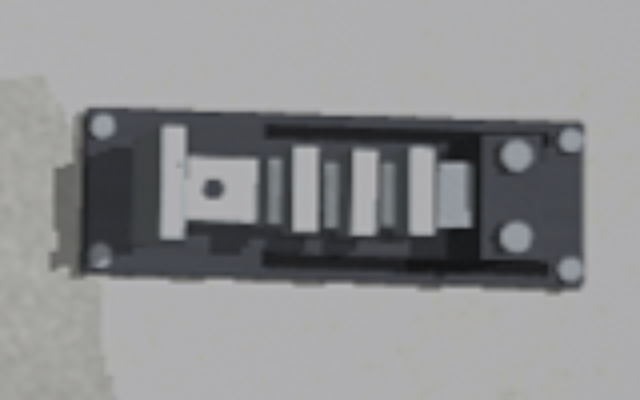

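The crop shows the three spacers standing in line between the jaw and the coupon, with fins at (306,190), (365,192) and (422,190), square and within 1 mm of centre. Next, with the fingers shut, I go behind the push plate.

```bash
python3 -m handwheel '[[[-40,-1,0],0,-1],[[-45,0,0],0,-1],[[-42,0,0],0,-1],[[0,0,40],0,-1],[[0,0,40],0,-1],[[0,0,31],0,-1],[[0,0,0],0,-1],[[0,0,0],0,-1],[[0,0,0],0,-1],[[0,0,0],0,-1]]' | head -1; python3 go.py 603.8 -30 67 177.6
```

```text
time: 37.05
t 37.05 p [605.  -23.3  68.4] yang -2.48 gap 0.1 F [ 0.1 -0.7  0. ] q7 0.06
turn -0.0014 shift now [-6.8 -0.9  1.4] after turn [-6.8 -0.9  1.4]
```

```bash
python3 -m handwheel '[[[-8,-0.9,0],0,-1],[[-8,0,0],0,-1],[[0,0,0],0,-1],[[0,0,0],0,-1],[[0,0,0],0,-1]]'|sed -n '1,2p;4p'; python3 -m handwheel '[[[-3,0,0],0,-1],[[-2,0,0],0,-1],[[-2,0,0],0,-1],[[0,0,0],0,-1],[[0,0,0],0,-1]]'|sed -n '1,2p;4p'; python3 go.py 603.3 -47 67 177.6
```

```text
time: 37.55
eef_pos: [0.6016, -0.0388, 0.0661]
ft_force: [-0.8, -0.1, -0.4]
time: 38.05
eef_pos: [0.6013, -0.046, 0.0661]
ft_force: [0.1, -0.1, 0.5]
t 38.05 p [601.3 -46.   66.1] yang -2.47 gap 0.5 F [ 0.1 -0.1  0.5] q7 0.1
turn -0.0013 shift now [-0.9  2.  -0.9] after turn [-0.9  2.  -0.9]
```

```bash
python3 -m handwheel '[[[0,1.9,0],0,-1],[[-1,0,0],0,-1],[[-1,0,0],0,-1],[[-1,0,0],0,-1],[[-1,0,0],0,-1],[[0,0,0],0,-1],[[0,0,0],0,-1]]'|sed -n '1,2p;4p'; python3 -m handwheel '[[[-1.5,0,0],0,-1],[[-1.5,0,0],0,-1],[[-1,0,0],0,-1],[[0,0,0],0,-1],[[0,0,0],0,-1]]'|sed -n '1,2p;4p'; python3 go.py 603.1 -47 67 177.6
```

```text
time: 38.75
eef_pos: [0.6032, -0.0499, 0.0662]
ft_force: [1.8, 1.0, 0.3]
time: 39.25
eef_pos: [0.603, -0.0541, 0.0662]
ft_force: [1.0, 1.3, 0.6]
t 39.25 p [603.  -54.1  66.2] yang -2.46 gap 0.6 F [1.  1.3 0.6] q7 0.12
turn -0.0011 shift now [ 7.1 -0.2 -0.8] after turn [ 7.1 -0.2 -0.8]
```

```bash
python3 -m handwheel '[[[-0.8,0,0],0,-1],[[-0.8,0,0],0,-1],[[-0.8,0,0],0,-1],[[-0.8,0,0],0,-1],[[-0.8,0,0],0,-1],[[0,0,0],0,-1],[[0,0,0],0,-1]]'|sed -n '1,2p;4p'; python3 - <<'E'
from h import *
im=clampview('top');im,d=ctrl.get_image('scene');cv2.imwrite('pics/s4.png',cv2.resize(im[180:310,100:300],None,fx=4,fy=4)[:,:,::-1])
E
```

```text
time: 39.95
eef_pos: [0.6028, -0.0579, 0.0662]
ft_force: [2.3, 4.5, 0.5]
```

View pics/s4.png

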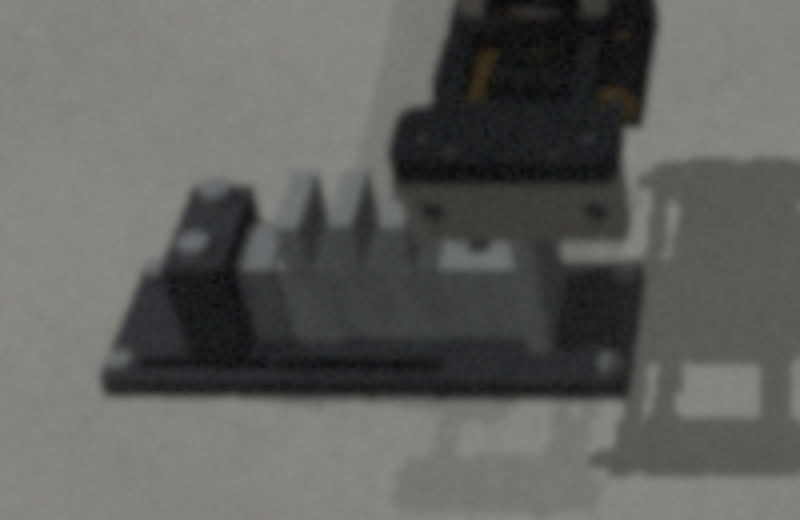

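The scene crop shows the stack nearly closed, all spacers upright between the jaw and the coupon at (250-430, 290). The push goes on in small steps.

```bash
for k in 1 2 3; do python3 -m handwheel '[[[-0.7,0,0],0,-1],[[-0.7,0,0],0,-1],[[0,0,0],0,-1],[[0,0,0],0,-1]]'|sed -n '1,2p;4p';done
```

```text
time: 40.45
eef_pos: [0.6027, -0.0594, 0.0662]
ft_force: [1.8, 4.1, 1.8]
time: 40.85
eef_pos: [0.6027, -0.0598, 0.0662]
ft_force: [2.0, 5.8, 2.4]
time: 41.25
eef_pos: [0.6027, -0.0598, 0.0662]
ft_force: [1.8, 8.1, 2.3]
```

```bash
for k in 1 2 ; do python3 -m handwheel '[[[-1.5,0,0],0,-1],[[-1.5,0,0],0,-1],[[0,0,0],0,-1],[[0,0,0],0,-1],[[0,0,0],0,-1]]'|sed -n '1,4p';done
```

```text
time: 41.75
eef_pos: [0.6027, -0.0598, 0.0662]
eef_rot: [[0.04, 0.999, -0.0], [0.999, -0.04, 0.005], [0.005, -0.0, -1.0]]
ft_force: [0.8, 13.5, 3.8]
time: 42.25
eef_pos: [0.6027, -0.0598, 0.0663]
eef_rot: [[0.038, 0.999, -0.0], [0.999, -0.038, 0.008], [0.008, -0.001, -1.0]]
ft_force: [0.8, 18.8, 5.3]
```

```bash
python3 -m handwheel '[[[-1.5,0,0],0,-1],[[-1.5,0,0],0,-1],[[0,0,0],0,-1],[[0,0,0],0,-1],[[0,0,0],0,-1],[[0,0,0],0,-1],[[0,0,0],0,-1],[[0,0,0],0,-1],[[0,0,0],0,-1],[[0,0,0],0,-1]]'|sed -n '1,4p'
python3 - <<'E'
from h import *
clampview('top');im,d=ctrl.get_image('scene');P=cloud(d,ctrl.camera_info('scene'))*1000
X=(P[...,:2]-O)@U;Y=(P[...,:2]-O)@V
for zl,zh,n in((70,78,'fin tops'),(48.5,53.5,'tops')):
    m=((d>0)&(abs(P[...,2]-(zl+zh)/2)<(zh-zl)/2)&(abs(Y)<22)&(X>-50)&(X<46)).astype(np.uint8)
    k,l,st,c=cv2.connectedComponentsWithStats(m)
    for j in range(1,k):
        if st[j,4]>12:q=l==j;print(n,st[j,4],'x',np.percentile(X[q],[2,98]).round(1),'y',np.percentile(Y[q],[2,98]).round(1))
cv2.imwrite('pics/s5.png',cv2.resize(im[190:300,110:260],None,fx=5,fy=5,interpolation=cv2.INTER_CUBIC)[:,:,::-1])
d=ctrl.get_image('top')[1];P=cloud(d,ctrl.camera_info('top'));rects(P,d>0,.06,.073,30)
E
```

```text
time: 43.25
eef_pos: [0.6026, -0.0598, 0.0663]
eef_rot: [[0.036, 0.999, -0.001], [0.999, -0.036, 0.011], [0.011, -0.001, -1.0]]
ft_force: [0.1, 23.4, 5.6]
fin tops 133 x [18.6 28.6] y [-14.4  19.6]
fin tops 130 x [-1.1  8.3] y [-15.  19.]
fin tops 56 x [-21.1 -11.3] y [ 2.6 18.8]
tops 192 x [-9.4 45.3] y [-7.7 17.9]
tops 146 x [-49.4 -20.8] y [-0.7 15.6]
px [278 225] n 144 ctr mm 639.0 130.2 size 33.9 10.3 ang(long) -66.9 z 64.9
px [209 292] n 148 ctr mm 535.0 237.3 size 34.3 9.9 ang(long) -72.1 z 68.9
```

View pics/s5.png

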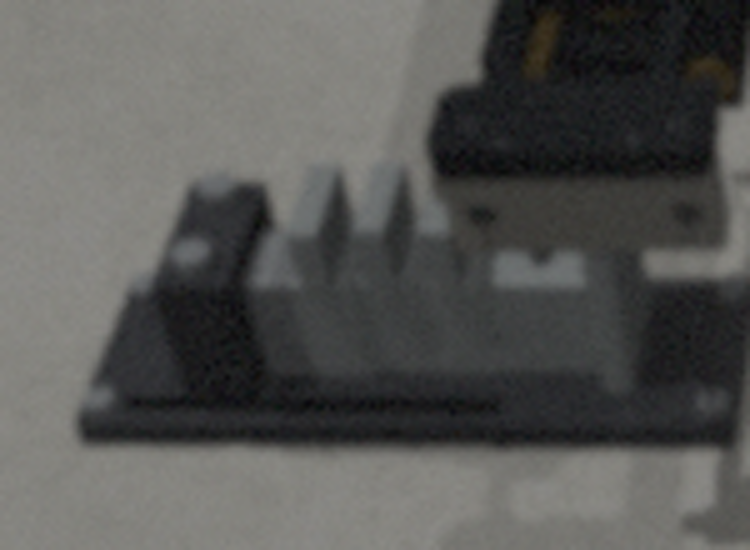

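The picture shows the stack closed tight, coupon to spacers to jaw, all upright. Fin pitch is 20.0 and 19.8 mm, the push is 23 N and nothing is moving, so I hand in.

```bash
python3 -c "
from plant import ctrl
print(ctrl.finish_job(),ctrl.sense()['time'],ctrl.sense()['ft_force'])"
```

```text
the job is handed in; nothing more can be done
the job is handed in; nothing more can be done
```

The job is handed in: three plain spacers (tray spots B, D and C) stand in the roughly 72.5 mm gap, and the arm is still pushing the jaw to hold the stack tight. At the last reading the clock stood at 43.25 s, well inside the 72 s limit.

- **Correction made:** The first spacer landed 2.3 mm off centre because it had tilted in the grip. I regripped it and set it down centred.
- **Before pushing:** All three fins were within 0.9 mm of the clamp's centre line and square within about 2°.
- **While pushing:** The jaw stopped after about 12 mm of its 28 mm travel (estimated from the arm's movement), and the arm then stayed still while the push rose to about 23 N. Fin spacing was 20.0 and 19.8 mm, so the spacers were touching.
- **Everything else:** In the last check the coupon stood upright against the end stop. The spare spacer and the purple look-alike were where they started. The mount, loupe and screwdriver were not re-measured, but the arm never went near them.
- **Checks that disagreed or fell short:** The wrist and top cameras differed by up to about 2.5 mm along the clamp, so I set the spacing from the top camera. In the last views the gripper hid the jaw and part of the third spacer's fin. I therefore did not re-check centring after the push from above. The scene camera shows fins one and two in line with each other.

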